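# Slide the wooden board out over the end of the pastry slab

## Task

The wooden board lies flat on the marble slab and is too thin to get fingers under. With the fingertips, and without picking it up, push it along the slab towards the slab's right-hand end (right as seen from the robot) until its leading end, the one with the hole, sticks out 4 cm past the slab's edge and square to it, then leave it lying flat there, its sides still within the slab's width, so that the baker can take it from below. Leave the bowls, egg cup, jug and cutter where they stand.

Things in the scene. Friction and masses are not known exactly. Their poses are not given: they have to be found in the camera images.
- board: thin wooden board, loose, 110 mm (its x) by 130 mm (its y) by 10 mm thick, 90 to 185 g, lying flat on the marble slab, with an 18 mm hole through it on the centre line, 20 mm from its leading end (-y end). Origin: centre of its underside. It starts up to 0.3 rad askew to the slab. It can be pushed by the 10 mm high face of its rear (+y) end, 65 mm from the origin.
- board_lead (a point): middle of the lower edge of the board's leading end (its -y end, the one near the hole): 65 mm from the board's origin along its -y
- slab: grey-white marble pastry slab, fixed to the worktop, 320 mm (its x) by 340 mm (its y) by 30 mm thick; its top is 30 mm above its origin, which is the centre of its underside, on the tiles (z = 0). Its -y end is the right-hand end as the robot sees it. The three small bystanders on it stand about 130 mm either side of its centre line (x = 0), which is the board's lane. Its axes are turned by up to about 35 degrees from the robot's.
- slab_edge (a point): middle of the upper edge of the slab's right-hand (-y) end, 170 mm from the slab's centre; same axes as the slab, -y points outward over the edge
- pinch_bowl: small clear glass pinch bowl, 56 mm across the rim, 28 mm tall, on the marble slab beside the board's lane. Origin: centre of its underside. A bystander, to be left where it stands.
- egg_cup: white egg cup with a brown egg in it, 48 mm across, 64 mm tall, on the marble slab beside the lane. Origin: centre of its underside. A bystander, to be left where it stands.
- creamer: small white ceramic jug, 52 mm across (handle and spout reach 36 mm from the axis), 56 mm tall, on the marble slab beside the lane. Origin: centre of its underside. A bystander, to be left where it stands.
- egg_bowl: white bowl of three brown eggs, 150 mm across, about 70 mm tall, on the tiles to the left. Origin: centre of its underside. A bystander, to be left where it stands.
- mix_bowl: large white bowl, 200 mm across, 85 mm tall, on the tiles to the right. Origin: centre of its underside. A bystander, to be left where it stands.
- glass_bowl: clear glass bowl, 120 mm across, 50 mm tall, on the tiles to the left. Origin: centre of its underside. A bystander, to be left where it stands.
- cutter: steel ring pastry cutter, 70 mm across, 40 mm tall, on the tiles to the right. Origin: centre of its underside. A bystander, to be left where it stands.
Not all that is in view belongs to the job. There is more than one size of the board; the one meant has the size given above.

How it is judged (in metres and radians):
At the end, for the whole second after the job is handed in: Middle of the board's leading end 30 to 50 mm past the slab's right-hand edge; board within 0.17 rad of square to it, centre within 100 mm of the slab's centre line, flat on the slab (4 mm, 0.05 rad), at rest; every bystander within 20 mm of where it stood (y of board_lead in the frame of slab_edge between -0.05 and -0.03 m and angle between the y axis of board and the y axis of slab, either way round below 0.17 rad and x of board in the frame of slab between -0.1 and 0.1 m and z of board in the frame of slab between 0.026 and 0.034 m and angle between board's own z axis and vertical below 0.05 rad and linear speed of board below 0.01 m/s and not (distance of any of pinch_bowl, egg_cup, creamer, egg_bowl, mix_bowl, glass_bowl, cutter from where it was at the start of the episode above 0.02 m)); the robot touches nothing.
It fails at once if the board is lifted or tipped (its centre more than 8 mm off the slab's top, or tilted more than 0.2 rad) (z of board in the frame of slab above 0.038 m or angle between board's own z axis and vertical above 0.2 rad).
It fails at once if a bystander is pushed or carried more than 20 mm from where it stood (distance of any of pinch_bowl, egg_cup, creamer, egg_bowl, mix_bowl, glass_bowl, cutter from where it was at the start of the episode above 0.02 m).
It also fails if it takes over 48 s, if anything falls off the work surface, if the arm or the gripper's body presses on something with over 40 N, if the wrist force passes 120 N, or if a joint passes its speed limit or range.

## Robot

A 6-joint arm with a two-finger parallel gripper is mounted at the origin on the work surface. World frame = base frame: x ahead of the robot, y to its left, z up, the work surface at z = 0. Lengths are in m, angles in degrees, forces in N, time in s.
With the tool pointing down it reaches from about 0.375 to 0.9 m from the base axis. Payload 3.1 kg.
Tool frame: the origin (TCP) lies between the finger pads; the fingertips stand 22 mm ahead of it and the grasp point (between the pads) lies 3 mm ahead of it; z points along the fingers, y is the line along which they close (so a half turn about z gives the same grasp; the last joint's range is limited). The gripper opens to 87 mm and grips with 3 to 60 N. Pads are 19 mm wide; open, the fingers measure 117 mm over their backs; the gripper's body (75 mm by 190 mm) begins 51 mm behind the grasp point.
Start: joints at [-75.315, 30.224, 82.088, -0, 67.689, -10.227], TCP at [0.263, -0.567, 0.245] pointing down, gripper open.
Joint ranges: [-176.69, 176.69], [-43.24, 126.21], [12.49, 139.97], [-82, 262], [0, 151.66], [-163.58, 163.58]. Speed limits (degrees/s): [159.86, 159.86, 180, 180, 180, 180].

## Interface

Orientations are given as a 3x3 rotation matrix whose columns are the frame's x, y, z axes.
In Python, from rig import bot, capture, search_frame, outline_of, spot_point gives the robot as it stands.
- The arm moves only by the tool jog_arm, never from a script. Its argument "rows" is text: rows parted by semicolons, each of 7 numbers parted by spaces: the opening, from 0 (shut) to 1 (fully open), then the shift along the tool's x, y, z as a fraction of full scale, then the turn, a rotation vector about the tool's x, y, z as a fraction of full scale. A call has 1 to 20 rows; each row is the pose to reach, as a shift and turn from the pose commanded when the call began, along the tool's axes at that moment; what a row does not reach only later rows make up. Full scale, the value 1, is 0.5 m for a shift and pi/4 rad for a turn. A row lasts 1/12 s, in which the tool goes at most 41.7 mm and 7.16 degrees, less where a joint would pass 70% of its speed; a pose out of reach is approached as far as the arm can. A call with a number of a shift or a turn outside -1 to 1 is refused whole. A call with a gripper value outside its range is refused whole. The fingers move at their own pace and stop on an object; the grip force is fixed at half the most. Time passes only in rows, so rows that repeat a pose let the fingers close. It gives the time, the measured TCP pose, the force, the opening and the grip force at its end, in the units of the state.
- bot.read_state(): the state, without advancing time (a new reading comes with each control period).
- capture(name): name is "scene" or "top"; returns a dict with "pixels" (420x560x3 uint8, red, green, blue), "fx", "fy", "cx", "cy" (pixels), "distortion" ([k1, k2, p1, p2, k3] as OpenCV has them; the pictures are not rectified), "R" (3x3) and "t" (3): a world point X has camera coordinates R X + t. Camera axes: x right, y down, z forward; pixel columns grow to the right and rows downward; lengths in m; the calibration is good to about 2 mm. A picture is of the moment at which its call begins. There is no depth.
- bot.hand_in(): hands the job in; it is judged then, once.
Trained networks look in a picture, given as the dict that the camera call returned (one of the last four; its "shot" number tells which), for a name from the list of things; names that differ only in an ending like _2 or _b are one class to them, and where a whole thing is asked for, a point or a joint stands for the part that bears it (a point fixed in the world has none). Each returns a list of dicts, best first, with "conf" (0 to 1); they miss things now and then, are a little off and sometimes report something else, mostly with a low value. They report only what shows in the picture. A call takes as long as a camera call. They do not tell look-alikes from the thing itself.
- search_frame(label, picture): "point" ([x, y, z] in m, in world coordinates, good to about 4 mm: the middle of the surface that is visible of it).
- outline_of(label, picture): "region" (420x560 bool, what is visible of it).
- spot_point(label, picture): "point" ([x, y, z] in m, in world coordinates, good to about 4 mm: a listed point, or the origin of a listed thing).
The state is a dict: "time_s": time; "joint_positions": joint angles; "qvel": joint speeds; "tau": joint torques, N m; "position": TCP position; "tcp_rot": TCP orientation; "force": force on the tool from outside, world axes, zero at the start; "moment": the same for the moment, N m; "opening": opening from 0.0 (shut) to 1.0 (fully open); "grasp_force": force on a finger pad.
Only numpy, scipy, OpenCV 4.12 (cv2) and the standard library are available. Lean on these libraries where they do the work, as an engineer would, in place of code of your own. Each camera call takes 0.05 s, during which the arm holds its last target. There are 200 camera calls.

## Working session

There is one attempt and no reset: what is moved stays moved. The work goes in short steps, Python scripts to look and compute and a tool call to move; the robot and the scene stay as the last step left them, time stands still between calls to the robot, and variables do not carry over. Pictures are saved under pics/ and viewed, at most 10 in all, crops included, and the job is handed in when it is done.

Besides the shell and the picture viewer there is one more tool, called after ">>>" as name(argument=value, ...), one argument or row to a line, values as JSON. jog_arm: Moves the arm, as the interface text tells. Its arguments: {"type":"object","properties":{"rows":{"type":"string"}},"required":["rows"]}

```bash
mkdir -p pics; python3 - <<'E'
from rig import bot, capture, search_frame, outline_of, spot_point
import cv2,numpy as np
s=bot.read_state();print(s['time_s'],s['position'],np.round(s['tcp_rot'],3).tolist(),s['opening'])
for n in('top','scene'):
    p=capture(n);cv2.imwrite(f'pics/{n}0.png',p['pixels'][...,::-1])
    print(n,np.round(-p['R'].T@p['t'],3))
    for l in['board','board_lead','slab','slab_edge','pinch_bowl','egg_cup','creamer','egg_bowl','mix_bowl','glass_bowl','cutter']:
        print(l,[(np.round(d['point'],3).tolist(),round(d['conf'],2)) for d in spot_point(l,p)][:3])
E
```

```text
0.0 [ 0.26311355 -0.56617563  0.24357768] [[0.907, 0.421, -0.001], [0.421, -0.907, 0.002], [0.0, -0.002, -1.0]] 0.9999610090679926
top [ 0.261 -0.008  1.635]
board [([0.224, 0.291, -0.001], 0.95), ([0.508, 0.144, 0.029], 0.71), ([0.358, -0.242, 0.0], 0.61)]
board_lead [([0.529, 0.074, 0.03], 0.92), ([0.261, 0.315, -0.004], 0.83), ([0.313, -0.246, -0.0], 0.79)]
slab [([0.541, 0.082, -0.0], 0.85)]
slab_edge [([0.623, -0.071, 0.033], 0.66)]
pinch_bowl [([0.602, 0.219, 0.032], 0.56), ([0.452, -0.018, 0.03], 0.56)]
egg_cup [([0.699, 0.045, 0.034], 0.77)]
creamer [([0.45, -0.018, 0.029], 0.59)]
egg_bowl [([0.592, 0.412, 0.003], 0.61)]
mix_bowl [([0.576, -0.448, -0.004], 0.67)]
glass_bowl [([0.391, 0.407, 0.0], 0.83)]
cutter [([0.397, -0.416, 0.002], 0.59)]
scene [1.418 0.013 0.835]
board [([0.224, 0.287, -0.003], 0.74), ([0.509, 0.135, 0.03], 0.67), ([0.357, -0.239, -0.0], 0.65)]
board_lead [([0.53, 0.077, 0.028], 0.82), ([0.317, -0.242, 0.002], 0.62), ([0.261, 0.316, -0.002], 0.6)]
slab [([0.538, 0.079, -0.005], 0.95)]
slab_edge [([0.625, -0.071, 0.032], 0.79), ([0.397, -0.412, -0.0], 0.73)]
pinch_bowl [([0.61, 0.216, 0.032], 0.93)]
egg_cup [([0.701, 0.045, 0.023], 0.69)]
creamer [([0.45, -0.027, 0.03], 0.67)]
egg_bowl [([0.595, 0.414, -0.002], 0.8)]
mix_bowl [([0.622, -0.07, 0.029], 0.74), ([0.582, -0.448, 0.0], 0.64)]
glass_bowl [([0.391, 0.409, -0.0], 0.66)]
cutter [([0.4, -0.41, -0.001], 0.97)]
```

View pics/top0.png

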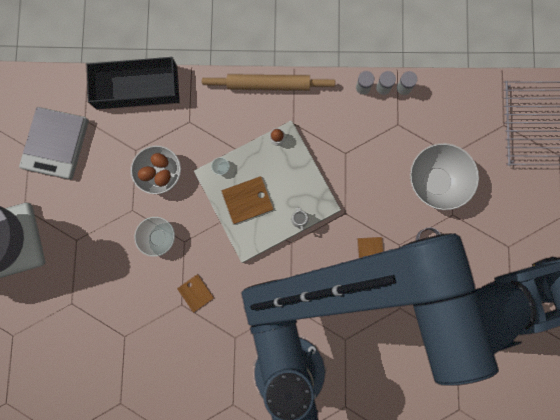

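View pics/scene0.png

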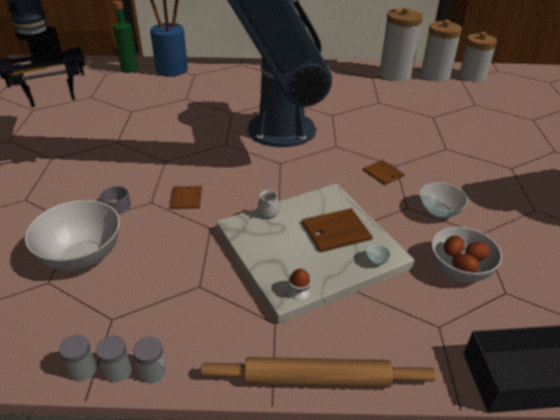

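The top view shows the board on the slab, with its hole at about (262,195) and the slab's right end running (293,122)–(345,210). The other two boards, at (195,293) and (370,247), lie on the tiles and are look-alikes. Next I'll refine the poses from the outlines.

```bash
cat > h.py <<'E'
from rig import bot, capture, search_frame, outline_of, spot_point
import cv2,numpy as np
from scipy.optimize import minimize
def unproj(p,uv,z):
    K=np.array([[p['fx'],0,p['cx']],[0,p['fy'],p['cy']],[0,0,1]])
    n=cv2.undistortPoints(np.array(uv,float).reshape(-1,1,2),K,np.array(p['distortion'],float)).reshape(-1,2)
    d=np.c_[n,np.ones(len(n))]@p['R']; c=-p['R'].T@p['t']
    return c+d*((z-c[2])/d[:,2])[:,None]
def fit(p,label,near,size,z):
    """rectangle fit (cx,cy,yaw) of the region's boundary on plane z"""
    best=None
    for r in outline_of(label,p):
        m=r['region'].astype(np.uint8)
        c=max(cv2.findContours(m,cv2.RETR_EXTERNAL,cv2.CHAIN_APPROX_NONE)[0],key=len)
        h=cv2.convexHull(c).reshape(-1,2); w=unproj(p,h,z)[:,:2].astype(np.float32)
        q=cv2.minAreaRect(w); d=np.hypot(*(np.array(q[0])-near))
        if best is None or d<best[0]: best=(d,q,w,r['conf'],c)
    d,q,w,cf,c=best
    return q,cf,unproj(p,c.reshape(-1,2),z)[:,:2]
E
python3 - <<'E'
from h import *
for n in('top','scene'):
    p=capture(n)
    for l,near,s,z in(('board',(.508,.14),(.11,.13),.04),('slab',(.54,.08),(.32,.34),.03)):
        q,cf,w=fit(p,l,near,s,z); print(n,l,np.round(q[0],4),np.round(q[1],4),round(q[2],2),round(cf,2))
    for k in range(2):
      for l in('board_lead','slab_edge'):
        print(l,[np.round(d['point'],3).tolist() for d in spot_point(l,p)][:2])
E
```

```text
top board [0.5085 0.1347] [0.1148 0.1326] 21.46 0.66
top slab [0.5391 0.0752] [0.3216 0.3399] 28.61 0.55
board_lead [[0.259, 0.313, -0.003], [0.527, 0.078, 0.028]]
slab_edge [[0.624, -0.073, 0.033]]
board_lead [[0.259, 0.313, -0.003], [0.527, 0.078, 0.028]]
slab_edge [[0.624, -0.073, 0.033]]
scene board [0.5113 0.1361] [0.1161 0.133 ] 20.36 0.72
scene slab [0.5519 0.0774] [0.3406 0.3497] 28.98 0.83
board_lead [[0.263, 0.316, -0.002], [0.317, -0.243, 0.002]]
slab_edge [[0.624, -0.067, 0.031]]
board_lead [[0.263, 0.316, -0.002], [0.317, -0.243, 0.002]]
slab_edge [[0.624, -0.067, 0.031]]
```

>>> jog_arm(
  rows="0.7 0.5 -0.63 0 0 0 -1;0.7 0.5 -0.63 0 0 0 -1;0.7 0.5 -0.63 0 0 0 -1;0.7 0.5 -0.63 0 0 0 -1;0.7 0.5 -0.63 0 0 0 -1;0.7 0.5 -0.63 0 0 0 -1;0.7 0.5 -0.63 0 0 0 -1;0.7 0.5 -0.63 0 0 0 -1;0.7 0.5 -0.63 0 0 0 -1;0.7 0.5 -0.63 0 0 0 -1;0.7 0.5 -0.63 0 0 0 -1;0.7 0.5 -0.63 0 0 0 -1;0.7 0.5 -0.63 0 0 0 -1",
)

```text
time_s: 2.98
position: [0.3579, -0.1767, 0.2449]
tcp_rot: [[0.343, 0.939, 0.001], [0.939, -0.343, -0.002], [-0.001, 0.002, -1.0]]
force: [0.3, 0.0, -0.4]
opening: 0.7
grasp_force: 0.0
```

>>> jog_arm(
  rows="0.7 0.82 -0.083 0 0 0 -1;0.7 0.82 -0.083 0 0 0 -1;0.7 0.82 -0.083 0 0 0 -1;0.7 0.82 -0.083 0 0 0 -1;0.7 0.82 -0.083 0 0 0 -1;0.7 0.82 -0.083 0 0 0 -1;0.7 0.82 -0.083 0 0 0 -1;0.7 0.82 -0.083 0 0 0 -1;0.7 0.82 -0.083 0 0 0 -1;0.7 0.82 -0.083 0 0 0 -1;0.7 0.82 -0.083 0 0 0 -1;0.7 0.82 -0.083 0 0 0 -1;0.7 0.82 -0.083 0 0 0 -1",
)

```text
time_s: 4.07
position: [0.4597, 0.2223, 0.2441]
tcp_rot: [[-0.42, 0.907, -0.001], [0.907, 0.42, -0.001], [-0.0, -0.001, -1.0]]
force: [0.2, -0.4, 0.2]
opening: 0.701
grasp_force: 0.0
```

>>> jog_arm(
  rows="0.7 0 0 0.1 0 0 -0.087;0.7 0 0 0.2 0 0 -0.087;0.7 0 0 0.28 0 0 -0.087;0.7 0 0 0.32 0 0 -0.087;0.7 0 0 0.35 0 0 -0.087;0.7 0 0 0.365 0 0 -0.087;0.7 0 0 0.376 0 0 -0.087;0.7 0 0 0.376 0 0 -0.087;0.7 0 0 0.376 0 0 -0.087",
)

```text
time_s: 4.82
position: [0.4602, 0.223, 0.0575]
tcp_rot: [[-0.481, 0.877, 0.002], [0.877, 0.481, 0.0], [-0.001, 0.002, -1.0]]
force: [0.3, -0.2, 0.5]
opening: 0.697
grasp_force: 0.0
```

```bash
python3 - <<'E'
from h import *
for n in('top','scene'):
    p=capture(n);print(n,[(np.round(d['point'],3).tolist(),round(d['conf'],2)) for d in spot_point('board',p)])
    im=p['pixels'][...,::-1]
    cv2.imwrite(f'pics/{n}1.png',cv2.resize(im[100:300,150:400] if n=='top' else im[140:340,190:440],None,fx=3,fy=3,interpolation=cv2.INTER_CUBIC))
E
```

```text
top [([0.511, 0.143, 0.027], 0.96), ([0.226, 0.289, 0.001], 0.69), ([0.359, -0.24, -0.002], 0.55)]
scene [([0.509, 0.138, 0.028], 0.95), ([0.354, -0.239, -0.004], 0.83), ([0.219, 0.287, 0.001], 0.41)]
```

View pics/scene1.png

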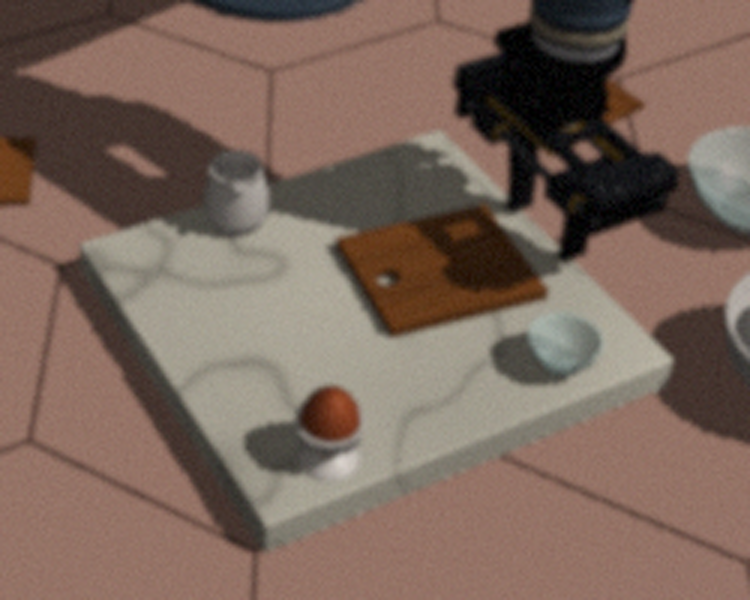

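The fingers, at about (520,195) and (575,245) in the crop, stand on the slab just behind the board's rear edge. I'll push now, slowly.

>>> jog_arm(
  rows="0.7 -0.01 0 0.004 0 0 0;0.7 -0.025 0 0.004 0 0 0;0.7 -0.04 0 0.004 0 0 0;0.7 -0.055 0 0.004 0 0 0;0.7 -0.07 0 0.004 0 0 0;0.7 -0.085 0 0.004 0 0 0;0.7 -0.1 0 0.004 0 0 0;0.7 -0.115 0 0.004 0 0 0;0.7 -0.13 0 0.004 0 0 0;0.7 -0.145 0 0.004 0 0 0;0.7 -0.16 0 0.004 0 0 0;0.7 -0.175 0 0.004 0 0 0;0.7 -0.19 0 0.004 0 0 0;0.7 -0.205 0 0.004 0 0 0;0.7 -0.22 0 0.004 0 0 0;0.7 -0.235 0 0.004 0 0 0;0.7 -0.25 0 0.004 0 0 0;0.7 -0.26 0 0.004 0 0 0;0.7 -0.265 0 0.004 0 0 0;0.7 -0.265 0 0.004 0 0 0",
)

```text
time_s: 6.68
position: [0.5237, 0.1068, 0.0546]
tcp_rot: [[-0.482, 0.876, 0.001], [0.876, 0.482, -0.0], [-0.0, 0.001, -1.0]]
force: [-0.1, 0.4, 0.7]
opening: 0.699
grasp_force: 0.0
```

```bash
python3 - <<'E'
from h import *
R=np.array([[.877,.48],[-.48,.877]]);c=np.array([.5395,.078])
s=bot.read_state();print('tcp slab',R@(s['position'][:2]-c),s['position'][2])
for n in('top','scene'):
    p=capture(n)
    for l in('board','board_lead'):
        print(n,l,[(np.round(R@(d['point'][:2]-c),3).tolist(),round(d['conf'],2)) for d in spot_point(l,p)])
    cf=fit(p,'board',c+R.T@[0,-.08],0,.04);print(R@(np.array(cf[0][0])-c),cf[0][1:],cf[1])
    im=p['pixels'][...,::-1]
    cv2.imwrite(f'pics/{n}2.png',cv2.resize(im[100:300,150:400] if n=='top' else im[140:340,190:440],None,fx=3,fy=3,interpolation=cv2.INTER_CUBIC))
E
```

```text
tcp slab [-5.47578193e-05  3.28635811e-02] 0.05462602654255338
top board [([0.012, -0.041], 0.73), ([-0.312, -0.192], 0.7)]
top board_lead [([0.008, -0.107], 0.84), ([-0.353, -0.177], 0.75)]
[ 0.00860441 -0.0613824 ] ((0.11173567175865173, 0.09605806320905685), 28.207481384277344) 0.98
scene board [([-0.315, -0.19], 0.96), ([0.012, -0.044], 0.95), ([-0.179, 0.338], 0.68)]
scene board_lead [([0.009, -0.108], 0.86), ([-0.351, -0.176], 0.85), ([-0.129, 0.342], 0.68)]
[ 0.0121     -0.04635892] ((0.12211256474256516, 0.1372104436159134), 28.96901512145996) 0.56
```

View pics/scene2.png

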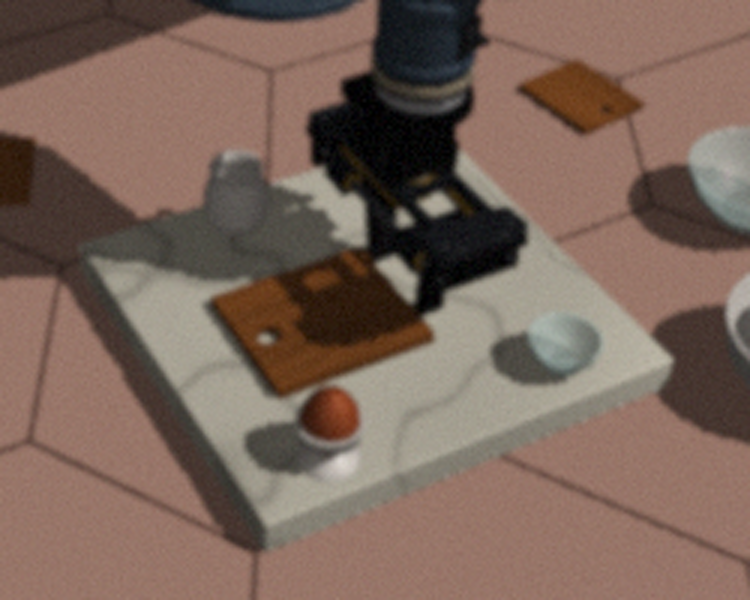

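The board is square to the slab and both fingers are on its rear face. Its hole end, at about (268,338) in the crop, still needs about 10 cm. I'll push 9.5 cm, then measure again.

>>> jog_arm(
  rows="0.7 -0.01 0 0 0 0 0;0.7 -0.025 0 0 0 0 0;0.7 -0.04 0 0 0 0 0;0.7 -0.055 0 0 0 0 0;0.7 -0.07 0 0 0 0 0;0.7 -0.085 0 0 0 0 0;0.7 -0.1 0 0 0 0 0;0.7 -0.115 0 0 0 0 0;0.7 -0.13 0 0 0 0 0;0.7 -0.145 0 0 0 0 0;0.7 -0.16 0 0 0 0 0;0.7 -0.172 0 0 0 0 0;0.7 -0.181 0 0 0 0 0;0.7 -0.187 0 0 0 0 0;0.7 -0.19 0 0 0 0 0;0.7 -0.19 0 0 0 0 0;0.7 -0.19 0 0 0 0 0",
)

```text
time_s: 8.5
position: [0.569, 0.0242, 0.0546]
tcp_rot: [[-0.482, 0.876, 0.0], [0.876, 0.482, -0.0], [-0.0, 0.0, -1.0]]
force: [0.3, -0.1, -0.3]
opening: 0.697
grasp_force: 0.0
```

```bash
cat > m.py <<'E'
from h import *
import sys
R=np.array([[.877,.48],[-.48,.877]]);c=np.array([.5395,.078])
s=bot.read_state();print('tcp slab',R@(s['position'][:2]-c),s['position'][2])
for n in('top','scene'):
    p=capture(n)
    for l in('board','board_lead','slab_edge','egg_cup','creamer','slab'):
        print(n,l,[(np.round(R@(d['point'][:2]-c),3).tolist(),round(d['conf'],2)) for d in spot_point(l,p) if abs((R@(d['point'][:2]-c))[0])<.16])
    q,cf,w=fit(p,'board',c+R.T@[0,-.145],0,.04);w=(w-c)@R.T;print(np.round(R@(np.array(q[0])-c),4),q[1:],cf)
    f=w[np.abs(w[:,0]-.01)<.035]; f=f[f[:,1]<f[:,1].min()+.02]
    print('lead line y, slope',np.polyfit(f[:,0]-.01,f[:,1],1))
    q,cf,w=fit(p,'slab',c,0,.03);w=(w-c)@R.T
    for a,b in((.08,.13),(-.14,-.07)):
        f=w[(w[:,0]>a)&(w[:,0]<b)]; f=f[f[:,1]<0]; f=f[f[:,1]<np.median(f[:,1])+.004] if len(f) else f; print('edge',np.median(f[:,1]) if len(f) else None)
    im=p['pixels'][...,::-1]
    cv2.imwrite(f'pics/{n}{sys.argv[1]}.png',cv2.resize(im[100:300,150:400] if n=='top' else im[140:340,190:440],None,fx=3,fy=3,interpolation=cv2.INTER_CUBIC))
E
python3 m.py 3
```

```text
tcp slab [ 7.96933773e-06 -6.13389267e-02] 0.05460858733394109
top board [([0.016, -0.136], 0.74)]
top board_lead [([0.008, -0.2], 0.55)]
top slab_edge []
top egg_cup [([0.125, -0.106], 0.49)]
top creamer []
top slab [([-0.126, -0.042], 0.51)]
[ 0.0079 -0.1607] ((0.11185074597597122, 0.08770132064819336), 26.47571563720703) 0.9
lead line y, slope [ 0.03275482 -0.2022426 ]
edge None
edge None
scene board [([0.007, -0.138], 0.72)]
scene board_lead [([0.012, -0.203], 0.8), ([-0.131, 0.344], 0.65)]
scene slab_edge [([0.001, 0.002], 0.71)]
scene egg_cup [([0.126, -0.104], 0.84)]
scene creamer [([-0.127, -0.05], 0.53)]
scene slab [([-0.002, 0.001], 0.95)]
[ 0.014  -0.1399] ((0.11961627006530762, 0.13452589511871338), 28.987239837646484) 0.79
lead line y, slope [-0.01328558 -0.20594507]
edge -0.17847383294168048
edge None
```

View pics/scene3.png

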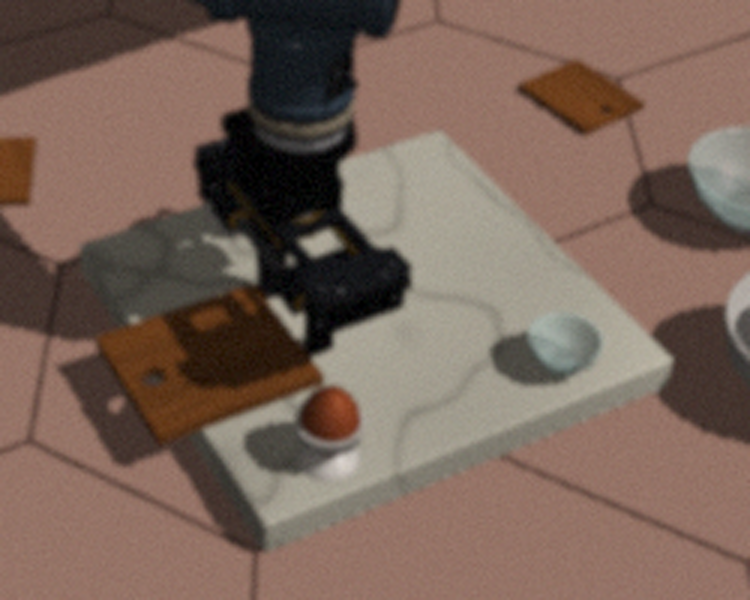

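View pics/top3.png

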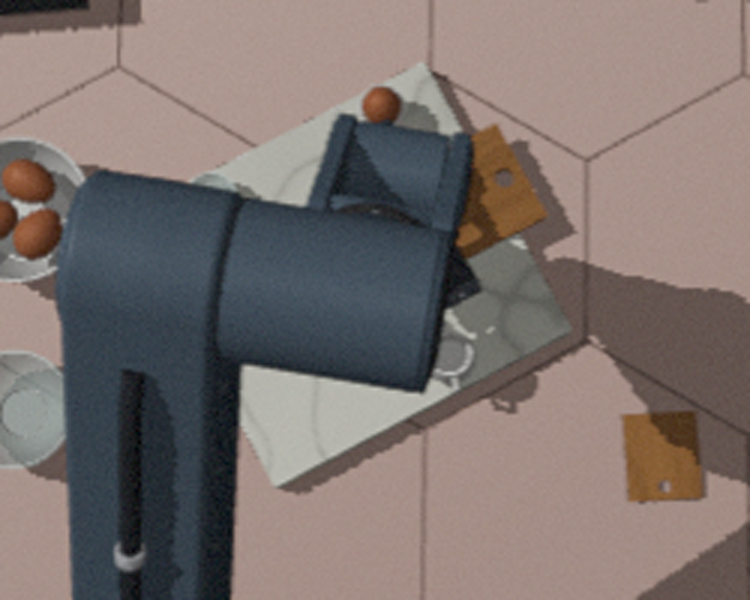

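The hole end already overhangs by about 32 mm and is square; the egg cup, jug and pinch bowl haven't moved. I'll push 8 mm more, back off and lift.

>>> jog_arm(
  rows="0.7 -0.004 0 0 0 0 0;0.7 -0.008 0 0 0 0 0;0.7 -0.012 0 0 0 0 0;0.7 -0.016 0 0 0 0 0;0.7 -0.016 0 0 0 0 0;0.7 -0.016 0 0 0 0 0;0.7 0.01 0 0 0 0 0;0.7 0.04 0 0 0 0 0;0.7 0.06 0 0 0 0 0;0.7 0.06 0 0 0 0 0;0.7 0.06 0 -0.08 0 0 0;0.7 0.06 0 -0.16 0 0 0;0.7 0.06 0 -0.24 0 0 0;0.7 0.06 0 -0.32 0 0 0;0.7 0.06 0 -0.4 0 0 0;0.7 0.2 0 -0.4 0 0 0;0.7 0.3 0 -0.4 0 0 0;0.7 0.3 0 -0.4 0 0 0;0.7 0.3 0 -0.4 0 0 0",
)

```text
time_s: 10.98
position: [0.4916, 0.1605, 0.2547]
tcp_rot: [[-0.487, 0.873, -0.004], [0.873, 0.487, 0.002], [0.004, -0.002, -1.0]]
force: [-0.8, -0.6, -1.0]
opening: 0.7
grasp_force: 0.0
```

```bash
python3 m.py 4
```

```text
tcp slab [-0.00243597  0.09531796] 0.25474417304323466
top board [([0.014, -0.143], 0.57), ([0.028, 0.36], 0.39)]
top board_lead [([0.008, -0.211], 0.79), ([0.128, -0.102], 0.15)]
top slab_edge []
top egg_cup [([0.129, -0.104], 0.7)]
top creamer [([-0.125, -0.044], 0.56)]
top slab [([0.003, 0.003], 0.65)]
[ 0.0101 -0.1477] ((0.11169106513261795, 0.13051347434520721), 28.58002281188965) 0.8
lead line y, slope [ 0.01465357 -0.21123155]
edge -0.16896279772979134
edge -0.17028826554399717
scene board [([0.012, -0.144], 0.88)]
scene board_lead [([-0.131, 0.344], 0.93), ([0.012, -0.207], 0.9)]
scene slab_edge []
scene egg_cup [([0.128, -0.104], 0.58)]
scene creamer [([-0.129, -0.048], 0.72)]
scene slab [([0.124, -0.104], 0.74), ([0.001, 0.002], 0.71)]
[ 0.0135 -0.1478] ((0.12012691795825958, 0.13529404997825623), 29.684968948364258) 0.66
lead line y, slope [ 0.03797002 -0.21413841]
edge -0.15218592198553166
edge -0.17905564930242862
```

View pics/top4.png

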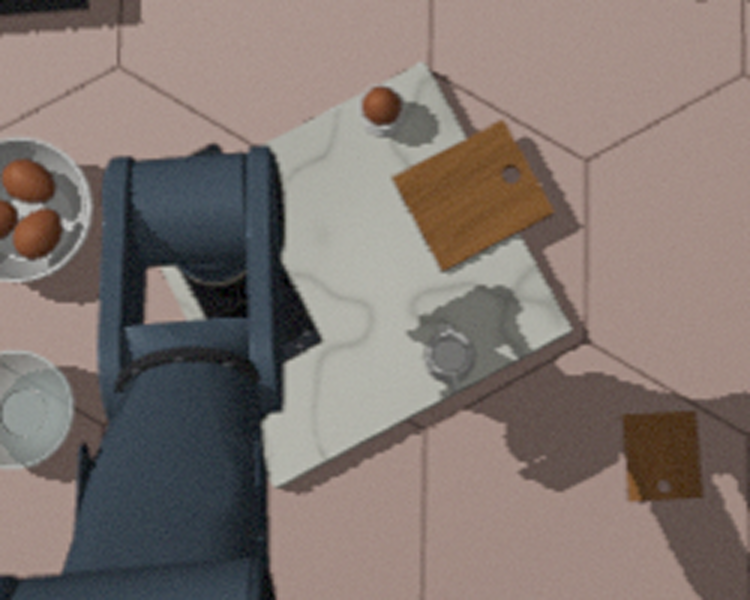

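The board lies square, with its hole end about 40 mm past the edge (leading end at y = -0.210, slab edge at -0.170). The arm is clear and the bystanders haven't moved, so I'll hand in.

```bash
python3 -c "
from rig import bot
print(bot.hand_in())"
```

```text
the job is handed in; nothing more can be done
None
```

I pushed the board square to the slab's right-hand edge, with its hole end about 40 mm past it, and handed the job in; in the last pictures it lay flat and the bystanders stood where they were, but the hand-in gave no verdict.

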